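# Load the dispensing rack in reverse order

### The job

The delivery tray was packed with the latest-expiring vial at its black end, but the white dispensing rack is served from its black end, earliest first. Move the four vials from the tray into the rack, one in each pocket, in the reverse order: the vial nearest the tray's black end goes into the pocket farthest from the rack's black end, the next one beside it, and so on. Leave all four standing upright on the pocket floors.

Things in the scene. Friction and masses are not known exactly. Their poses are not given: they have to be found in the camera images.
- vial_red: Amber glass medicine vial with a red cap and a red band on its white label, loose, standing in the red cradle at the start. Weighs 60 to 130 g. Cylindrical body 36 mm in diameter from its base to 52 mm up, then a neck and a 26 mm wide cap; 74 mm tall in all. Origin: centre of its underside; z up along its axis.
- vial_yellow: Amber glass medicine vial with a yellow cap and a yellow band on its white label, loose, standing in the yellow cradle at the start. Weighs 60 to 130 g. Cylindrical body 36 mm in diameter from its base to 52 mm up, then a neck and a 26 mm wide cap; 74 mm tall in all. Origin: centre of its underside; z up along its axis.
- vial_green: Amber glass medicine vial with a green cap and a green band on its white label, loose, standing in the green cradle at the start. Weighs 60 to 130 g. Cylindrical body 36 mm in diameter from its base to 52 mm up, then a neck and a 26 mm wide cap; 74 mm tall in all. Origin: centre of its underside; z up along its axis.
- vial_blue: Amber glass medicine vial with a blue cap and a blue band on its white label, loose, standing in the blue cradle at the start. Weighs 60 to 130 g. Cylindrical body 36 mm in diameter from its base to 52 mm up, then a neck and a 26 mm wide cap; 74 mm tall in all. Origin: centre of its underside; z up along its axis.
- cradle_red: Square red plastic cradle, 56 x 56 mm, 17 mm high, 5 mm floor and walls, fixed on the grey metal delivery tray. One of four standing in a row at 60 mm pitch, in an order that differs each time. Origin: centre of its underside, 12 mm above the table. Its x axis runs across the row; its +y axis runs along the row towards the tray's black end block (80 x 30 x 40 mm high; the tray's other end block is metal).
- cradle_yellow: Square yellow plastic cradle, 56 x 56 mm, 17 mm high, 5 mm floor and walls, fixed on the grey metal delivery tray. One of four standing in a row at 60 mm pitch, in an order that differs each time. Origin: centre of its underside, 12 mm above the table. Its x axis runs across the row; its +y axis runs along the row towards the tray's black end block (80 x 30 x 40 mm high; the tray's other end block is metal).
- cradle_green: Square green plastic cradle, 56 x 56 mm, 17 mm high, 5 mm floor and walls, fixed on the grey metal delivery tray. One of four standing in a row at 60 mm pitch, in an order that differs each time. Origin: centre of its underside, 12 mm above the table. Its x axis runs across the row; its +y axis runs along the row towards the tray's black end block (80 x 30 x 40 mm high; the tray's other end block is metal).
- cradle_blue: Square blue plastic cradle, 56 x 56 mm, 17 mm high, 5 mm floor and walls, fixed on the grey metal delivery tray. One of four standing in a row at 60 mm pitch, in an order that differs each time. Origin: centre of its underside, 12 mm above the table. Its x axis runs across the row; its +y axis runs along the row towards the tray's black end block (80 x 30 x 40 mm high; the tray's other end block is metal).
- rack: White dispensing rack with a grey floor, fixed on the table, 248 mm long (y) and 68 mm wide (x). Four pockets in a row along its y axis, centred at y = -90, -30, +30 and +90 mm, x = 0; each 52 mm square inside. Pocket floor 12 mm above the table, top of the 8 mm thick walls 30 mm above the table. Origin: centre of the underside. Its +y axis does not tell which end is black: see rack_marker.
- rack_marker: Black end block of the dispensing rack, 68 x 30 x 40 mm high, fixed against one end of the rack (139 mm from the rack's centre along +y or -y, it varies; a white block of the same size is at the other end). Origin: centre of its underside.

How it is judged (in metres and radians):
At the end, for the whole second after the job is handed in: Four vials in the rack's pockets: underside within 6 mm of the pocket floor, within 14 mm of the row's centre line, tilt under 0.15 rad, at rest (under 20 mm/s); counted from the rack's black end, their order is the reverse of their cradles' counted from the tray's black end (x of vial_red in the frame of rack between -0.014 and 0.014 m and y of vial_red in the frame of rack between -0.118 and 0.118 m and z of vial_red in the frame of rack between 0.006 and 0.018 m and angle between each of vial_red, vial_yellow, vial_green, vial_blue's own z axis and vertical below 0.15 rad and linear speed of each of vial_red, vial_yellow, vial_green, vial_blue below 0.02 m/s and x of vial_yellow in the frame of rack between -0.014 and 0.014 m and y of vial_yellow in the frame of rack between -0.118 and 0.118 m and z of vial_yellow in the frame of rack between 0.006 and 0.018 m and x of vial_green in the frame of rack between -0.014 and 0.014 m and y of vial_green in the frame of rack between -0.118 and 0.118 m and z of vial_green in the frame of rack between 0.006 and 0.018 m and x of vial_blue in the frame of rack between -0.014 and 0.014 m and y of vial_blue in the frame of rack between -0.118 and 0.118 m and z of vial_blue in the frame of rack between 0.006 and 0.018 m and ((((y of cradle_yellow in the frame of cradle_red above 0 m and y of rack_marker in the frame of rack above 0 m) or (y of cradle_yellow in the frame of cradle_red below 0 m and y of rack_marker in the frame of rack below 0 m)) and ((y of vial_red in the frame of rack above -0.06 m and y of vial_yellow in the frame of rack below -0.06 m) or (y of vial_red in the frame of rack above 0 m and y of vial_yellow in the frame of rack below 0 m) or (y of vial_red in the frame of rack above 0.06 m and y of vial_yellow in the frame of rack below 0.06 m))) or (((y of cradle_yellow in the frame of cradle_red above 0 m and y of rack_marker in the frame of rack below 0 m) or (y of cradle_yellow in the frame of cradle_red below 0 m and y of rack_marker in the frame of rack above 0 m)) and ((y of vial_yellow in the frame of rack above -0.06 m and y of vial_red in the frame of rack below -0.06 m) or (y of vial_yellow in the frame of rack above 0 m and y of vial_red in the frame of rack below 0 m) or (y of vial_yellow in the frame of rack above 0.06 m and y of vial_red in the frame of rack below 0.06 m)))) and ((((y of cradle_green in the frame of cradle_red above 0 m and y of rack_marker in the frame of rack above 0 m) or (y of cradle_green in the frame of cradle_red below 0 m and y of rack_marker in the frame of rack below 0 m)) and ((y of vial_red in the frame of rack above -0.06 m and y of vial_green in the frame of rack below -0.06 m) or (y of vial_red in the frame of rack above 0 m and y of vial_green in the frame of rack below 0 m) or (y of vial_red in the frame of rack above 0.06 m and y of vial_green in the frame of rack below 0.06 m))) or (((y of cradle_green in the frame of cradle_red above 0 m and y of rack_marker in the frame of rack below 0 m) or (y of cradle_green in the frame of cradle_red below 0 m and y of rack_marker in the frame of rack above 0 m)) and ((y of vial_green in the frame of rack above -0.06 m and y of vial_red in the frame of rack below -0.06 m) or (y of vial_green in the frame of rack above 0 m and y of vial_red in the frame of rack below 0 m) or (y of vial_green in the frame of rack above 0.06 m and y of vial_red in the frame of rack below 0.06 m)))) and ((((y of cradle_blue in the frame of cradle_red above 0 m and y of rack_marker in the frame of rack above 0 m) or (y of cradle_blue in the frame of cradle_red below 0 m and y of rack_marker in the frame of rack below 0 m)) and ((y of vial_red in the frame of rack above -0.06 m and y of vial_blue in the frame of rack below -0.06 m) or (y of vial_red in the frame of rack above 0 m and y of vial_blue in the frame of rack below 0 m) or (y of vial_red in the frame of rack above 0.06 m and y of vial_blue in the frame of rack below 0.06 m))) or (((y of cradle_blue in the frame of cradle_red above 0 m and y of rack_marker in the frame of rack below 0 m) or (y of cradle_blue in the frame of cradle_red below 0 m and y of rack_marker in the frame of rack above 0 m)) and ((y of vial_blue in the frame of rack above -0.06 m and y of vial_red in the frame of rack below -0.06 m) or (y of vial_blue in the frame of rack above 0 m and y of vial_red in the frame of rack below 0 m) or (y of vial_blue in the frame of rack above 0.06 m and y of vial_red in the frame of rack below 0.06 m)))) and ((((y of cradle_green in the frame of cradle_yellow above 0 m and y of rack_marker in the frame of rack above 0 m) or (y of cradle_green in the frame of cradle_yellow below 0 m and y of rack_marker in the frame of rack below 0 m)) and ((y of vial_yellow in the frame of rack above -0.06 m and y of vial_green in the frame of rack below -0.06 m) or (y of vial_yellow in the frame of rack above 0 m and y of vial_green in the frame of rack below 0 m) or (y of vial_yellow in the frame of rack above 0.06 m and y of vial_green in the frame of rack below 0.06 m))) or (((y of cradle_green in the frame of cradle_yellow above 0 m and y of rack_marker in the frame of rack below 0 m) or (y of cradle_green in the frame of cradle_yellow below 0 m and y of rack_marker in the frame of rack above 0 m)) and ((y of vial_green in the frame of rack above -0.06 m and y of vial_yellow in the frame of rack below -0.06 m) or (y of vial_green in the frame of rack above 0 m and y of vial_yellow in the frame of rack below 0 m) or (y of vial_green in the frame of rack above 0.06 m and y of vial_yellow in the frame of rack below 0.06 m)))) and ((((y of cradle_blue in the frame of cradle_yellow above 0 m and y of rack_marker in the frame of rack above 0 m) or (y of cradle_blue in the frame of cradle_yellow below 0 m and y of rack_marker in the frame of rack below 0 m)) and ((y of vial_yellow in the frame of rack above -0.06 m and y of vial_blue in the frame of rack below -0.06 m) or (y of vial_yellow in the frame of rack above 0 m and y of vial_blue in the frame of rack below 0 m) or (y of vial_yellow in the frame of rack above 0.06 m and y of vial_blue in the frame of rack below 0.06 m))) or (((y of cradle_blue in the frame of cradle_yellow above 0 m and y of rack_marker in the frame of rack below 0 m) or (y of cradle_blue in the frame of cradle_yellow below 0 m and y of rack_marker in the frame of rack above 0 m)) and ((y of vial_blue in the frame of rack above -0.06 m and y of vial_yellow in the frame of rack below -0.06 m) or (y of vial_blue in the frame of rack above 0 m and y of vial_yellow in the frame of rack below 0 m) or (y of vial_blue in the frame of rack above 0.06 m and y of vial_yellow in the frame of rack below 0.06 m)))) and ((((y of cradle_blue in the frame of cradle_green above 0 m and y of rack_marker in the frame of rack above 0 m) or (y of cradle_blue in the frame of cradle_green below 0 m and y of rack_marker in the frame of rack below 0 m)) and ((y of vial_green in the frame of rack above -0.06 m and y of vial_blue in the frame of rack below -0.06 m) or (y of vial_green in the frame of rack above 0 m and y of vial_blue in the frame of rack below 0 m) or (y of vial_green in the frame of rack above 0.06 m and y of vial_blue in the frame of rack below 0.06 m))) or (((y of cradle_blue in the frame of cradle_green above 0 m and y of rack_marker in the frame of rack below 0 m) or (y of cradle_blue in the frame of cradle_green below 0 m and y of rack_marker in the frame of rack above 0 m)) and ((y of vial_blue in the frame of rack above -0.06 m and y of vial_green in the frame of rack below -0.06 m) or (y of vial_blue in the frame of rack above 0 m and y of vial_green in the frame of rack below 0 m) or (y of vial_blue in the frame of rack above 0.06 m and y of vial_green in the frame of rack below 0.06 m))))); the robot touches nothing.
It also fails if it takes over 104 s, if anything falls off the work surface, if the arm or the gripper's body presses on something with over 40 N, if the wrist force passes 120 N, or if a joint passes its speed limit or range.

### The arm

A 6-joint arm with a two-finger parallel gripper is mounted at the origin on the work surface. World frame = base frame: x ahead of the robot, y to its left, z up, the work surface at z = 0. Lengths are in mm, angles in rad, forces in N, time in s.
With the tool pointing down it reaches from about 400 to 925 mm from the base axis. Payload 12.5 kg.
Tool frame: the origin (TCP) lies at the very end of the fingers, on their centre line; the grasp point (between the pads) lies 19 mm behind it (env.grasp_offset is the distance from the TCP to the grasp point, in mm); z points along the fingers, y is the direction in which the jaws open and shut (so a half turn about z gives the same grasp; the last joint's range is limited). The gripper opens to 95 mm and grips with 3 to 60 N. Pads are 20 mm wide; open, the fingers measure 119 mm over their backs; the gripper's body (75 mm by 180 mm) begins 59 mm behind the grasp point.
Start: joints at [1.046, 0.491, 1.559, -0, 1.092, -0.106], TCP at [254.153, 571.014, 184.161] pointing down, gripper open.
Joint ranges: [-3.1, 3.1], [-0.84, 2.19], [0.05, 2.79], [-1.13, 4.28], [0.06, 2.93], [-2.69, 2.69]. Speed limits (rad/s): [2.22, 2.22, 2.79, 3.14, 3.14, 3.14].

### API

Orientations are given as [roll, pitch, yaw] about the fixed x, y, z axes, in that order (R = Rz(yaw) Ry(pitch) Rx(roll)).
In Python, from cell import env gives the robot as it stands. The module is installed in compiled form; this text tells all that it offers.
- The arm moves only by the shell command python3 -m pendant 'ROWS'. ROWS is JSON, one flat list of numbers, 5 for each row, row after row: the shift along the tool's x, y, z as a fraction of full scale, then the turn about the tool's z as a fraction of full scale, then the gripper's target within -1 to 1 (shut at 1, half-way at 0, fully open at -1). In form: [x, y, z, turn, grip, x, y, z, turn, grip, ...]. A call has 1 to 10 rows; each row shifts and turns the commanded pose from where the row before left it, along the tool's axes as they then stand; what a row does not reach is not made up. Full scale, the value 1, is 0.4 m for a shift and 180 degrees for a turn. A row lasts 1/8 s, in which the tool goes at most 62.5 mm and 10.7 degrees, less where a joint would pass 70% of its speed; a pose out of reach is approached as far as the arm can. A call with a number of a shift or a turn outside -1 to 1 is refused whole. A call with a gripper value outside its range is refused whole. The fingers move at their own pace and stop on an object; the grip force is fixed at half the most. Time passes only in rows, so rows that do not move let the fingers close. It gives the time, the measured TCP pose, the force and the opening at its end, in the units of the state.
- env.state(): the state, without advancing time (a new reading comes with each control period).
- env.read_camera(name): name is "scene" or "top" or "wrist"; returns the picture (420x560x3 uint8, red, green, blue); there is no depth.
- env.camera_model(name): a dict with "fx", "fy", "cx", "cy" (pixels), "view" (4x4, takes a point from world to camera coordinates); the wrist camera has in their place "tool_from_camera" (4x4, takes a point from camera to tool coordinates, whose origin is the TCP and whose axes are the flange's). Camera axes: x right, y down, z forward; pixel columns grow to the right and rows downward; lengths in mm; the calibration is good to about 2 mm. A picture is of the moment at which its call begins: read the wrist's pose just before it. camera_model takes no time and is no camera call.
- env.job_done(): hands the job in, once; it reports no verdict.
Trained networks look in the newest picture that a camera, given by its name, has taken for a name from the list of things; names that differ only in an ending like _2 or _b are one class to them, and where a whole thing is asked for, a point or a joint stands for the part that bears it (a point fixed in the world has none). Each returns a list of dicts, best first, with "confidence" (0 to 1); they miss things now and then, are a little off and sometimes report something else, mostly with a low value. They report only what shows in the picture. A call takes as long as a camera call.
- env.masks_of(thing, camera): "region" (420x560 bool, what is visible of it).
- env.landmark_of(thing, camera): "xyz" ([x, y, z] in mm, in world coordinates, good to about 4 mm: a listed point, or the origin of a listed thing).
The state is a dict: "t": time; "joints": joint angles; "qvel": joint speeds; "tau": joint torques, N m; "eef_pos": TCP position; "tcp_rot": TCP orientation; "ft_force": force on the tool from outside, world axes, zero at the start; "moment": the same for the moment, N m; "opening": opening from 0.0 (shut) to 1.0 (fully open).
Only numpy, scipy, OpenCV 4.12 (cv2) and the standard library are available. Lean on these libraries where they do the work, as an engineer would, in place of code of your own. Each camera call takes 0.05 s, during which the arm holds its last target.

## Working session

There is one attempt and no reset: what is moved stays moved. The work goes in short steps, Python scripts to look and compute and a shell command to move; the robot and the scene stay as the last step left them, time stands still between calls to the robot, and variables do not carry over. Pictures are saved under pics/ and viewed, and the job is handed in when it is done.

```bash
mkdir -p pics
python3 - <<'E'
from cell import env
import cv2,numpy as np
for c in("top","scene"):
    im=env.read_camera(c); cv2.imwrite(f"pics/{c}0.png",im[:,:,::-1])
    for n in ["cradle_red","cradle_yellow","cradle_green","cradle_blue","rack","rack_marker","vial_red","vial_yellow","vial_green","vial_blue"]:
        print(c,n,[(np.round(d["xyz"]).tolist(),round(d["confidence"],2)) for d in env.landmark_of(n,c)[:2]])
print(env.state())
E
```

```text
top cradle_red [([593.0, 147.0, 12.0], 0.75)]
top cradle_yellow [([603.0, 209.0, 13.0], 0.87)]
top cradle_green [([576.0, 94.0, 10.0], 0.57)]
top cradle_blue [([615.0, 265.0, 14.0], 0.82)]
top rack [([505.0, -202.0, 5.0], 0.72)]
top rack_marker [([466.0, -339.0, -4.0], 0.78)]
top vial_red [([590.0, 143.0, 18.0], 0.63), ([604.0, 207.0, 13.0], 0.54)]
top vial_yellow [([606.0, 208.0, 15.0], 0.68)]
top vial_green [([574.0, 90.0, 20.0], 0.57)]
top vial_blue [([620.0, 268.0, 19.0], 0.91)]
scene cradle_red [([590.0, 147.0, 11.0], 0.49)]
scene cradle_yellow [([604.0, 205.0, 12.0], 0.65)]
scene cradle_green [([577.0, 88.0, 8.0], 0.74)]
scene cradle_blue [([620.0, 266.0, 16.0], 0.46)]
scene rack [([506.0, -208.0, -3.0], 0.9)]
scene rack_marker [([463.0, -339.0, -1.0], 0.63), ([506.0, -207.0, -2.0], 0.48)]
scene vial_red [([588.0, 147.0, 20.0], 0.88)]
scene vial_yellow [([604.0, 208.0, 16.0], 0.91)]
scene vial_green [([577.0, 86.0, 12.0], 0.8)]
scene vial_blue [([620.0, 268.0, 17.0], 0.65)]
{'t': 1.1, 'joints': array([ 1.04643411e+00,  4.90894876e-01,  1.55890436e+00,  1.16038696e-05,
        1.09169952e+00, -1.05618086e-01]), 'qvel': array([ 0.00129488, -0.00071172, -0.00029866, -0.00138407,  0.00068983,
        0.0020039 ]), 'tau': array([-3.12544471e-04, -6.12480927e+01, -2.58429086e+01,  6.93455106e-02,
        4.45102178e-02,  9.95323035e-06]), 'eef_pos': array([254.12939409, 571.02219528, 184.16262337]), 'tcp_rot': array([ 3.14149820e+00, -3.42105843e-07,  2.72284317e+00]), 'ft_force': array([-0.27899756, -0.11495516, -0.15284536]), 'moment': array([ 0.00208734,  0.06333773, -0.0397538 ]), 'opening': 0.9998681329474433}
```

View pics/top0.png

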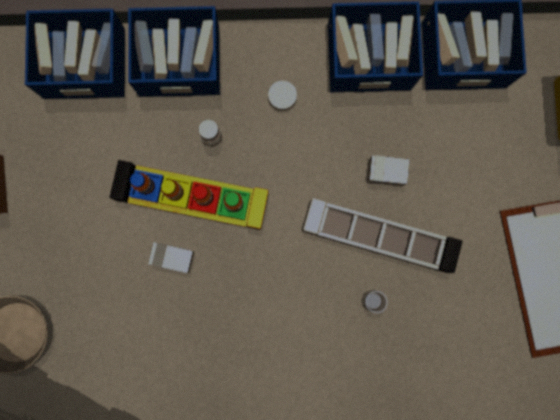

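View pics/scene0.png

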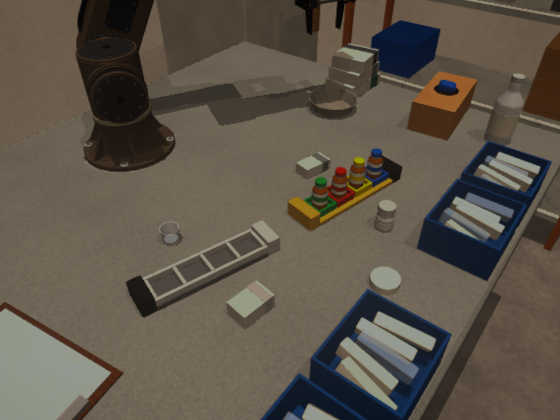

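Top view: tray black end is at pixel (122,181), with blue, yellow, red, green running away from it. The rack's black end is at (450,254) and its white end at (315,216). So blue goes to the pocket at the white end, followed by yellow, red and green towards the black end. Next I'll refine the poses and check them with an overlay.

```bash
cat > h.py <<'E'
from cell import env
import cv2,numpy as np
def proj(c,P):
    m=env.camera_model(c);V=np.array(m["view"]);P=np.atleast_2d(P)
    q=(V@np.c_[P,np.ones(len(P))].T)[:3]
    return np.c_[m["fx"]*q[0]/q[2]+m["cx"],m["fy"]*q[1]/q[2]+m["cy"]]
def back(c,uv,z):
    m=env.camera_model(c);V=np.array(m["view"]);R=V[:3,:3];t=V[:3,3]
    d=R.T@np.array([(uv[0]-m["cx"])/m["fx"],(uv[1]-m["cy"])/m["fy"],1]);o=-R.T@t
    return o+d*(z-o[2])/d[2]
E
python3 - <<'E'
from h import *
from scipy.optimize import least_squares
# edges of rack & tray from masks : fit IoU of projected box silhouettes
def frame(x,y,a): # y axis at angle a from world y toward +x
    ey=np.array([np.sin(a),np.cos(a)]);ex=np.array([np.cos(a),-np.sin(a)]);return np.array([x,y]),ex,ey
def sil(c,p,boxes):
    o,ex,ey=frame(*p);S=8
    im=np.zeros((420*2,560*2),np.uint8)
    for (hx,y0,y1,z0,z1) in boxes:
        P=[[*(o+sx*ex+sy*ey),z] for sx in(-hx,hx) for sy in(y0,y1) for z in(z0,z1)]
        h=cv2.convexHull(((proj(c,P)+.5)*2*16).round().astype(np.int32))
        cv2.fillConvexPoly(im,h,255,cv2.LINE_AA,4)
    return cv2.resize(im,(560,420),interpolation=cv2.INTER_AREA)/255.
from scipy.optimize import minimize
ms={}
for c in("top","scene"):
    env.read_camera(c)
    ms[c]=[]
    for n in ("rack","cradle_red","cradle_yellow","cradle_green","cradle_blue"):
        r=env.masks_of(n,c); ms[c].append((n,r[0]["region"],r[0]["confidence"]) if r else None)
        if r:
            m=r[0]["region"];u=np.argwhere(m).mean(0)[::-1]; print(c,n,m.sum(),round(r[0]["confidence"],2),u.round(1),back(c,u,20).round(1))
np.save("m.npy",np.array([ms[c][0][1] for c in ms]))
for cs in(["top"],["scene"],["top","scene"]):
    f=lambda p:sum(np.abs(sil(c,p,[(34,-124,124,0,30)])-ms[c][0][1]).sum() for c in cs)
    best=minimize(f,[505,-205,.3],method="Nelder-Mead",options=dict(initial_simplex=[[505,-205,.29],[512,-205,.29],[505,-198,.29],[505,-205,.34]]))
    print(cs,best.x,best.fun)
E
```

```text
top rack 4549 0.77 [380.8 235.6] [ 505.5 -204.4   20. ]
top cradle_red 420 0.72 [204.4 199.5] [586.8 148.3  20. ]
top cradle_yellow 357 0.71 [171.7 189.4] [609.  214.3  20. ]
top cradle_green 495 0.58 [233.6 204.3] [575.6  89.6  20. ]
top cradle_blue 409 0.93 [150.1 188.1] [612.7 258.1  20. ]
scene rack 4156 0.83 [204.6 267.9] [ 510.8 -215.8   20. ]
scene cradle_red 198 0.69 [341.7 196.8] [606.5 141.7  20. ]
scene cradle_yellow 180 0.68 [361.6 187.6] [625.6 201.1  20. ]
scene cradle_green 173 0.47 [324.1 206. ] [592.2  88.6  20. ]
scene cradle_blue 127 0.75 [379.6 178.6] [642.2 259.6  20. ]
['top'] [ 5.06328713e+02 -2.03879958e+02  3.07855465e-01] 172.19215686274512
['scene'] [ 5.08135253e+02 -2.02728898e+02  3.06770285e-01] 385.0392156862745
['top', 'scene'] [ 5.06904032e+02 -2.02929637e+02  3.07073459e-01] 575.243137254902
```

Run:
```python
from h import *
L={'b':[(615,265),(620,268),(620,266),(620,268)],'y':[(603,209),(606,208),(604,205),(604,208)],'r':[(593,147),(590,143),(590,147),(588,147)],'g':[(576,94),(574,90),(577,88),(577,86)]}
s=dict(b=90,y=30,r=-30,g=-90)
Y=np.array([s[k] for k in L for _ in L[k]]);P=np.array([p for k in L for p in L[k]],float)
c=P.mean(0);v=(P-c).T@Y;a=np.arctan2(v[0],v[1]);print(c,a)
im=env.read_camera("top")[:,:,::-1].copy()
big=cv2.resize(im,None,fx=4,fy=4,interpolation=cv2.INTER_CUBIC); big=np.clip(big.astype(float)*1.8,0,255).astype(np.uint8)
def box(o,a,hx,y0,y1,z,col):
    ey=np.array([np.sin(a),np.cos(a)]);ex=np.array([np.cos(a),-np.sin(a)])
    Q=[[*(o+sx*ex+sy*ey),z] for sx,sy in((-hx,y0),(hx,y0),(hx,y1),(-hx,y1))]
    cv2.polylines(big,[(proj("top",Q)*4+2).round().astype(np.int32)],True,col,1)
for k in s.values(): box(c,a,28,k-28,k+28,29,(255,0,255)); box(c,a,1,k-1,k+1,91,(255,255,255))
box(c,a,40,120,150,40,(255,0,255))
o=np.array([506.8,-203.3])
for aa,col in((.306,(0,0,255)),):
    for k in(-90,-30,30,90): box(o,aa,26,k-26,k+26,30,col)
    box(o,aa,34,-154,-124,40,col);box(o,aa,34,124,154,40,col)
cv2.imwrite("pics/ovA.png",big[600:960,420:1100]);cv2.imwrite("pics/ovB.png",big[760:1120,1180:1880])
```

```text
[597.3125 177.4375] 0.2353377730858365
```

View pics/ovA.png

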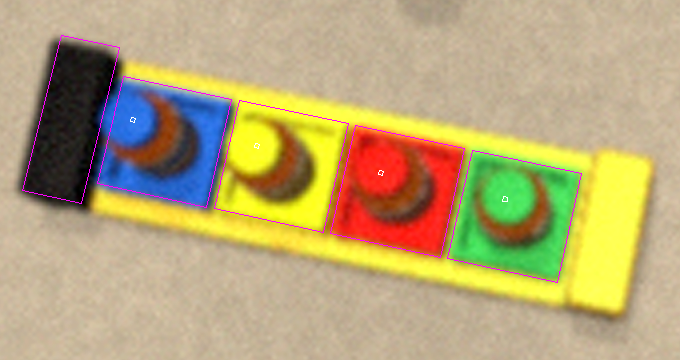

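View pics/ovB.png

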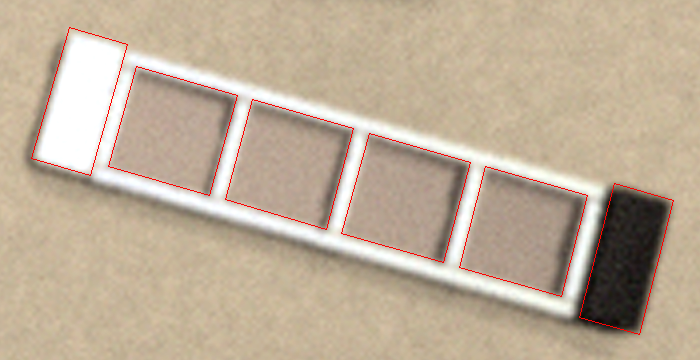

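```bash
cat > go.py <<'E'
# usage: go.py x y z yaw -> shifts in tool axes from current measured pose (full-scale units)
import sys
from h import *
from scipy.spatial.transform import Rotation as Rn
x,y,z,w=map(float,sys.argv[1:5]);s=env.state()
R=Rn.from_euler("xyz",s["tcp_rot"]).as_matrix()
d=R.T@(np.array([x,y,z])-s["eef_pos"])
print("shift",(d/400).round(4),"mm",d.round(1),"turn",round((s["tcp_rot"][2]-w)/np.pi,4),"F",s["ft_force"].round(1),"t",s["t"])
E
python3 -m pendant '[0,0,0,0.055,-1, 0,0,0,0.055,-1, 0,0,0,0.055,-1, 0,0,0,0.055,-1, 0,0,0,0.055,-1, 0,0,0,0.055,-1, 0,0,0,0.055,-1, 0,0,0,0.055,-1, 0,0,0,0,-1]'
python3 go.py 618.3 264.9 140 1.336
```

```text
t: 2.88
eef_pos: [254.1, 571.0, 184.2]
tcp_rot: [3.142, -0.0, 1.342]
ft_force: [-0.4, 1.1, -0.3]
opening: 0.998
shift [-0.5385  1.0604  0.1104] mm [-215.4  424.2   44.2] turn 0.0018 F [-0.4  1.1 -0.3] t 2.875
```

```bash
python3 -m pendant '[-0.06,0.118,0.01,0,-1, -0.06,0.118,0.01,0,-1, -0.06,0.118,0.01,0,-1, -0.06,0.118,0.01,0,-1, -0.06,0.118,0.01,0,-1, -0.06,0.118,0.01,0,-1, -0.06,0.118,0.01,0,-1, -0.06,0.118,0.01,0,-1, -0.058,0.116,0.01,0.002,-1, 0,0,0,0,-1]'
python3 -m pendant '[0,0,0,0,-1]'
python3 go.py 618.3 264.9 38 1.336
python3 - <<'E'
from h import *
s=env.state();im=env.read_camera("wrist");cv2.imwrite("pics/w1.png",im[:,:,::-1])
m=env.camera_model("wrist");print(m)
E
```

```text
t: 4.12
eef_pos: [619.9, 262.0, 147.3]
tcp_rot: [-3.141, 0.0, 1.335]
ft_force: [-0.0, -0.3, -0.4]
opening: 1.0
t: 4.25
eef_pos: [617.5, 264.8, 147.9]
tcp_rot: [-3.141, 0.0, 1.336]
ft_force: [-0.5, -0.4, 0.8]
opening: 0.997
shift [0.0008 0.0021 0.2749] mm [  0.3   0.8 109.9] turn 0.0002 F [-0.5 -0.4  0.8] t 4.25
{'fx': 297.93855860196066, 'fy': 297.93855860196066, 'cx': 276.8356180306842, 'cy': 208.3724785696943, 'tool_from_camera': array([[-6.42016383e-04, -9.56270702e-01, -2.92482362e-01,
         8.24666753e+01],
       [ 9.99998944e-01, -2.32564086e-04, -1.43468988e-03,
        -5.48733879e-01],
       [ 1.30393100e-03, -2.92482974e-01,  9.56269841e-01,
        -2.01642949e+02],
       [ 0.00000000e+00,  0.00000000e+00,  0.00000000e+00,
         1.00000000e+00]])}
```

View pics/w1.png

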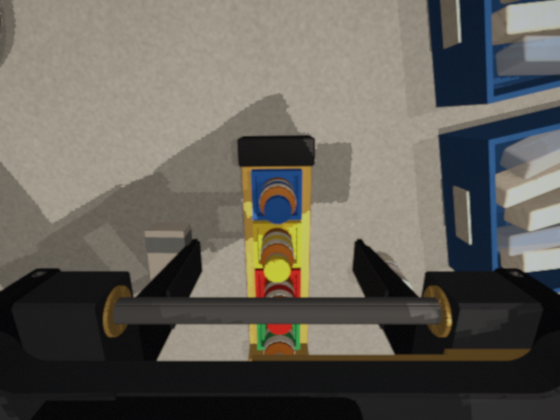

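```bash
cat >> h.py <<'E'
def wproj(P):
    from scipy.spatial.transform import Rotation as Rn
    s=env.state();m=env.camera_model("wrist");T=np.eye(4);T[:3,:3]=Rn.from_euler("xyz",s["tcp_rot"]).as_matrix();T[:3,3]=s["eef_pos"]
    q=(np.linalg.inv(T@np.array(m["tool_from_camera"]))@np.c_[np.atleast_2d(P),np.ones(len(np.atleast_2d(P)))].T)[:3]
    return np.c_[m["fx"]*q[0]/q[2]+m["cx"],m["fy"]*q[1]/q[2]+m["cy"]]
E
python3 - <<'E'
from h import *
print(wproj([[618.3,264.9,91],[604.3,206.6,91],[590.3,148.2,91],[576.3,89.9,91],[618.3,264.9,69]]).round(1))
E
```

```text
[[279.2 212. ]
 [279.  270.8]
 [278.8 323. ]
 [278.6 369.5]
 [279.  205.2]]
```

```bash
python3 -m pendant '[0,0,0.06,0,-1, 0,0.002,0.06,0,-1, 0,0,0.06,0,-1, 0,0,0.06,0,-1, 0,0,0.035,0,-1, 0,0,0,0,-1, 0,0,0,0,-1]'
python3 go.py 618.3 264.9 38 1.336
python3 -m pendant '[0,0,0,0,1, 0,0,0,0,1, 0,0,0,0,1, 0,0,0,0,1, 0,0,0,0,1, 0,0,0,0,1, 0,0,0,0,1, 0,0,0,0,1]'
```

```text
t: 5.18
eef_pos: [619.0, 265.0, 39.2]
tcp_rot: [3.14, -0.001, 1.335]
ft_force: [0.3, 0.4, -0.2]
opening: 1.002
shift [-0.0006 -0.0015  0.0029] mm [-0.2 -0.6  1.2] turn -0.0004 F [ 0.3  0.4 -0.2] t 5.175
t: 6.18
eef_pos: [618.9, 264.6, 38.7]
tcp_rot: [3.141, -0.001, 1.334]
ft_force: [-0.8, 0.8, 10.8]
opening: 0.288
```

```bash
python3 -m pendant '[0,0,0,0,1, 0,0,0,0,1]'
python3 - <<'E'
from h import *
for c in("wrist","scene"):
    im=env.read_camera(c)[:,:,::-1]
    if c=="scene": im=cv2.resize(im[120:240,260:430],None,fx=4,fy=4)
    cv2.imwrite(f"pics/g1{c}.png",im)
E
```

```text
t: 6.42
eef_pos: [618.9, 264.7, 38.8]
tcp_rot: [3.141, -0.001, 1.334]
ft_force: [-1.0, 0.3, 5.8]
opening: 0.261
```

View pics/g1wrist.png

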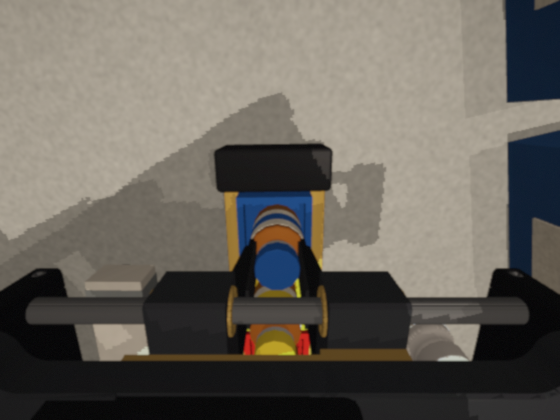

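View pics/g1scene.png

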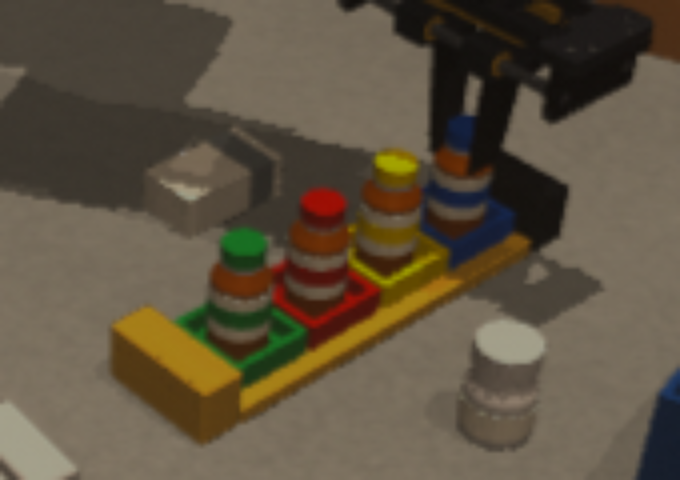

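Run:
```python
from h import *
from scipy.spatial.transform import Rotation as Rn
s=env.state();R=Rn.from_euler("xyz",s["tcp_rot"]).as_matrix();print(s["opening"],s["ft_force"])
for z in(0,-19,-40,-60):
  for x in(-10,0,10):
    print(z,x,[wproj(s["eef_pos"]+R@np.array([x,y,z])).round(0)[0].tolist() for y in(-18,-13,13,18)])
print(wproj([[618.3,264.9,91],[618.3,264.9,69],[618.3,264.9,29]]).round(0))
im=cv2.imread("pics/g1wrist.png");cv2.imwrite("pics/g1z.png",cv2.resize(im[180:340,180:380],None,fx=4,fy=3.75,interpolation=cv2.INTER_CUBIC))
```

```text
0.25907928557873877 [-1.04278949  0.4744618   6.12147891]
0 -10 [[254.0, 248.0], [260.0, 248.0], [296.0, 248.0], [302.0, 248.0]]
0 0 [[253.0, 236.0], [260.0, 236.0], [296.0, 236.0], [303.0, 236.0]]
0 10 [[253.0, 223.0], [260.0, 223.0], [296.0, 223.0], [303.0, 223.0]]
-19 -10 [[251.0, 260.0], [259.0, 260.0], [297.0, 260.0], [305.0, 260.0]]
-19 0 [[251.0, 247.0], [259.0, 247.0], [298.0, 247.0], [305.0, 247.0]]
-19 10 [[251.0, 233.0], [258.0, 233.0], [298.0, 233.0], [305.0, 233.0]]
-40 -10 [[249.0, 276.0], [257.0, 276.0], [300.0, 276.0], [308.0, 276.0]]
-40 0 [[248.0, 261.0], [257.0, 261.0], [300.0, 261.0], [308.0, 261.0]]
-40 10 [[248.0, 246.0], [256.0, 246.0], [300.0, 246.0], [309.0, 246.0]]
-60 -10 [[245.0, 295.0], [254.0, 295.0], [302.0, 295.0], [311.0, 295.0]]
-60 0 [[245.0, 278.0], [254.0, 278.0], [303.0, 278.0], [312.0, 278.0]]
-60 10 [[244.0, 261.0], [254.0, 261.0], [303.0, 261.0], [313.0, 261.0]]
[[277. 271.]
 [277. 254.]
 [277. 231.]]
```

View pics/g1z.png

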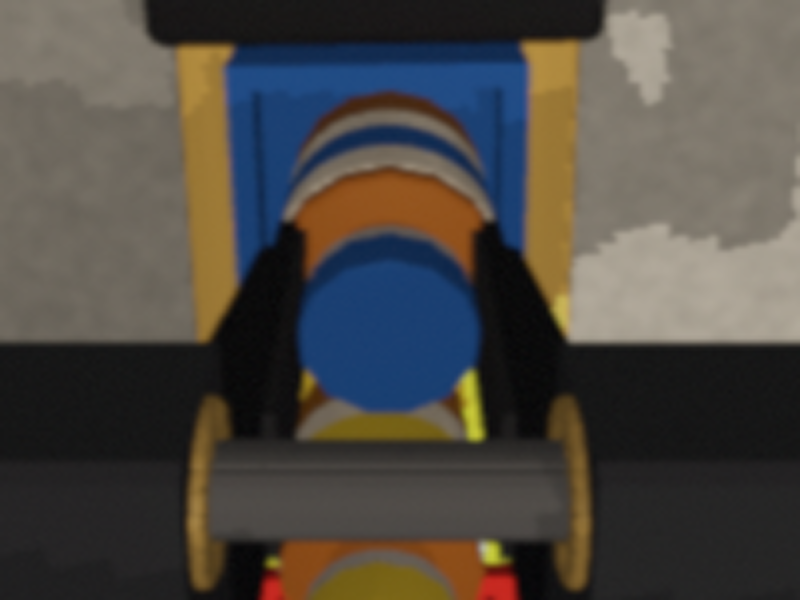

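```bash
python3 -m pendant '[0,0,0,0,1, 0,0,0,0,1, 0,0,0,0,1, 0,0,0,0,1]'
python3 -m pendant '[0,0,-0.02,0,1, 0,0,-0.02,0,1, 0,0,0,0,1]'
python3 - <<'E'
from h import *
im=env.read_camera("scene")[:,:,::-1]
cv2.imwrite(f"pics/g2s.png",cv2.resize(im[60:210,300:450],None,fx=4,fy=4))
im=env.read_camera("wrist")[:,:,::-1]
cv2.imwrite("pics/g2w.png",cv2.resize(im[180:340,180:380],None,fx=4,fy=3.75,interpolation=cv2.INTER_CUBIC))
E
```

```text
t: 7.02
eef_pos: [618.9, 264.7, 38.8]
tcp_rot: [3.141, -0.001, 1.334]
ft_force: [-2.1, 0.6, 6.3]
opening: 0.263
t: 7.4
eef_pos: [619.0, 264.6, 55.0]
tcp_rot: [3.14, -0.001, 1.334]
ft_force: [-0.5, -0.0, -2.1]
opening: 0.262
```

View pics/g2s.png

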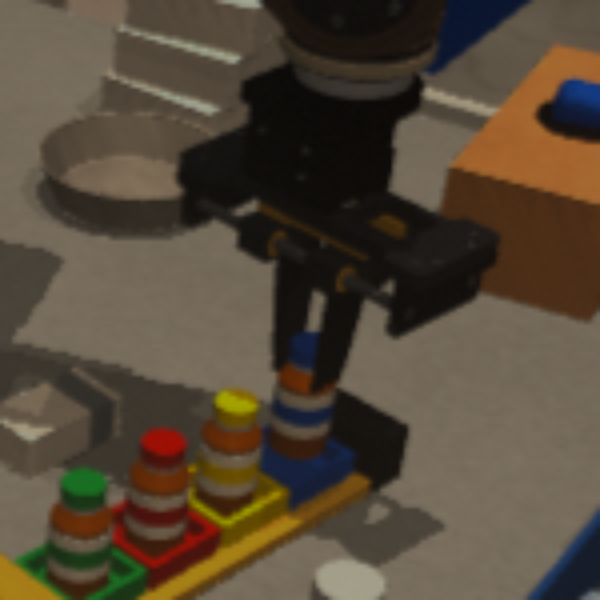

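View pics/g2w.png

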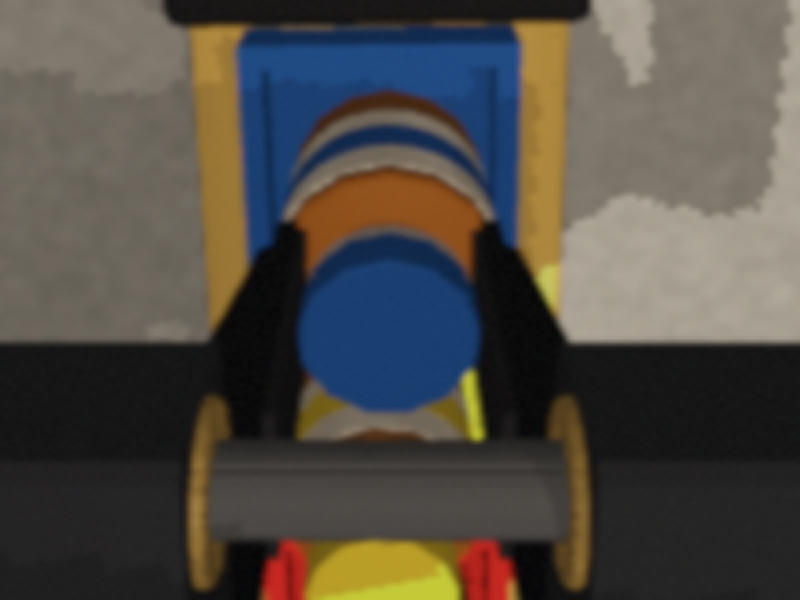

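Run:
```python
from h import *
s=env.state();p=s["eef_pos"];print(p,s["opening"],s["ft_force"])
for c in("scene","top"):
  for dz in(0,10,19,30): print(c,dz,(proj(c,p+[0,0,dz])).round(1))
print(((proj("scene",[[*p[:2],z] for z in(31,33,85,107)])-[300,60])*4).round())
im=env.read_camera("top")[:,:,::-1];env.read_camera("scene")
for c in("scene",):print(env.landmark_of("vial_blue",c),)
print(((proj("scene",[p+[0,0,dz] for dz in(0,10,19,30)])-[300,60])*4).round())
```

```text
[618.54652064 264.52897966  54.17549082] 0.2643869172322278 [ 0.9147949   0.37941745 -1.18215481]
scene 0 [[373.8 162.8]]
scene 10 [[374.3 159.4]]
scene 19 [[374.8 156.3]]
scene 30 [[375.4 152.5]]
top 0 [[142.7 182.5]]
top 10 [[141.4 181.6]]
top 19 [[140.2 180.8]]
top 30 [[138.7 179.8]]
[[290. 442.]
 [291. 440.]
 [302. 369.]
 [307. 338.]]
[{'xyz': [622.2, 268.4, 32.4], 'confidence': 0.74}, {'xyz': [511.5, -206.6, -1.8], 'confidence': 0.43}]
[[295. 411.]
 [297. 398.]
 [299. 385.]
 [302. 370.]]
```

The fingers hold blue and it lifts cleanly. The landmark puts its base at z≈32, about 22 mm below the TCP. The opening (25 mm) suggests the pads are on the cap or neck, so I'll watch for slip. Next I lift over the neighbouring vials and move to the white-end pocket.

```bash
python3 -m pendant '[0,0,-0.04,0,1, 0,0,-0.05,0,1, 0,0,-0.05,0,1, 0,0,-0.05,0,1, 0,0,-0.03,0,1, 0,0,0,0,1]'
python3 go.py 533.4 -118 140 1.271
```

```text
t: 8.4
eef_pos: [618.9, 264.7, 143.3]
tcp_rot: [3.14, -0.001, 1.334]
ft_force: [-0.5, -0.6, -0.8]
opening: 0.264
shift [-0.9801  0.0163  0.0073] mm [-392.1    6.5    2.9] turn 0.0202 F [-0.5 -0.6 -0.8] t 8.4
```

```bash
python3 -m pendant '[-0.06,0.016,0,0,1, -0.12,0,0,0,1, -0.12,0,0,0,1, -0.12,0,0,0,1, -0.12,0,0,0,1, -0.12,0,0,0,1, -0.12,0,0,0,1, -0.12,0,0,0,1, -0.06,0,0,0,1, -0.02,0,0,0.02,1]'
python3 -m pendant '[0,0,0,0,1, 0,0,0,0,1]'
python3 go.py 533.4 -118 140 1.271
python3 - <<'E'
from h import *
env.read_camera("top")
im=env.read_camera("scene")[:,:,::-1];cv2.imwrite("pics/p1s.png",cv2.resize(im[120:330,100:380],None,fx=2.8,fy=2.8))
print(env.landmark_of("vial_blue","scene")[:2],env.landmark_of("vial_blue","top")[:2])
E
```

```text
t: 9.65
eef_pos: [531.6, -120.4, 141.5]
tcp_rot: [-3.14, 0.0, 1.268]
ft_force: [-0.1, -0.7, -1.1]
opening: 0.264
t: 9.9
eef_pos: [532.6, -118.1, 141.8]
tcp_rot: [-3.141, -0.0, 1.272]
ft_force: [0.2, -0.2, -1.2]
opening: 0.264
shift [0.0007 0.0018 0.0045] mm [0.3 0.7 1.8] turn 0.0005 F [ 0.2 -0.2 -1.2] t 9.9
[{'xyz': [533.8, -115.5, 119.2], 'confidence': 0.96}] [{'xyz': [576.7, 91.4, 11.9], 'confidence': 0.58}]
```

View pics/p1s.png

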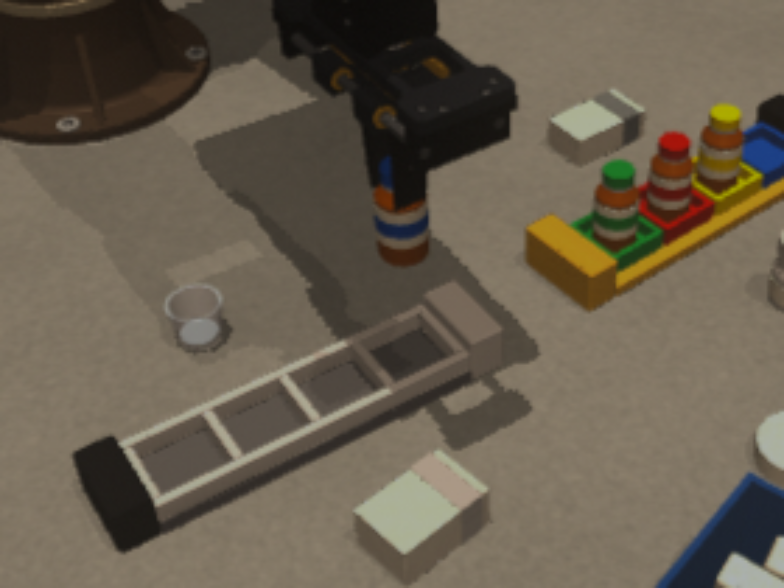

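```bash
python3 -m pendant '[0,0.002,0.04,0,1, 0,0,0.06,0,1, 0,0,0.06,0,1, 0,0,0.06,0,1, 0,0,0.03,0,1, 0,0,0,0,1, 0,0,0,0,1]'
python3 go.py 533.4 -118 34 1.271
```

```text
t: 10.98
eef_pos: [534.1, -118.4, 42.7]
tcp_rot: [3.141, -0.0, 1.271]
ft_force: [0.9, -0.1, -0.6]
opening: 0.261
shift [ 0.0003 -0.002   0.0216] mm [ 0.1 -0.8  8.7] turn 0.0001 F [ 0.9 -0.1 -0.6] t 10.975
```

```bash
python3 -m pendant '[0,0,0.012,0,1, 0,0,0.006,0,1, 0,0,0,0,1, 0,0,0,0,1]'
python3 -m pendant '[0,0,0.003,0,1, 0,0,0,0,1, 0,0,0,0,1]'
python3 go.py 533.4 -118 34 1.271
```

```text
t: 11.48
eef_pos: [533.8, -118.3, 35.0]
tcp_rot: [3.141, -0.0, 1.271]
ft_force: [-1.5, 0.2, -0.2]
opening: 0.262
t: 11.85
eef_pos: [533.8, -118.3, 33.8]
tcp_rot: [3.141, -0.0, 1.271]
ft_force: [0.3, 0.5, 0.0]
opening: 0.264
shift [ 0.0005 -0.0012 -0.0005] mm [ 0.2 -0.5 -0.2] turn 0.0001 F [0.3 0.5 0. ] t 11.85
```

```bash
python3 -m pendant '[0,0,0.003,0,1, 0,0,0,0,1]'
python3 -m pendant '[0,0,0,0,-0.2, 0,0,0,0,-0.5, 0,0,0,0,-1, 0,0,0,0,-1, 0,0,0,0,-1, 0,0,-0.03,0,-1, 0,0,-0.06,0,-1, 0,0,-0.06,0,-1, 0,0,-0.06,0,-1, 0,0,-0.05,0,-1]'
python3 go.py 604.3 206.6 140 1.336
python3 - <<'E'
from h import *
env.read_camera("top")
im=env.read_camera("scene")[:,:,::-1];cv2.imwrite("pics/p2s.png",cv2.resize(im[120:330,100:380],None,fx=2.8,fy=2.8))
print(env.landmark_of("vial_blue","scene")[:2],env.landmark_of("vial_blue","top")[:2])
E
```

```text
t: 12.1
eef_pos: [533.9, -118.4, 33.7]
tcp_rot: [3.141, -0.0, 1.271]
ft_force: [-4.2, 1.4, 16.5]
opening: 0.259
t: 13.35
eef_pos: [533.8, -118.3, 138.2]
tcp_rot: [3.141, -0.0, 1.271]
ft_force: [-0.4, 0.8, 0.9]
opening: 1.002
shift [ 0.8281 -0.0711 -0.0044] mm [331.2 -28.5  -1.8] turn -0.0206 F [-0.4  0.8  0.9] t 13.35
[{'xyz': [535.2, -116.1, 12.5], 'confidence': 0.71}] []
```

View pics/p2s.png

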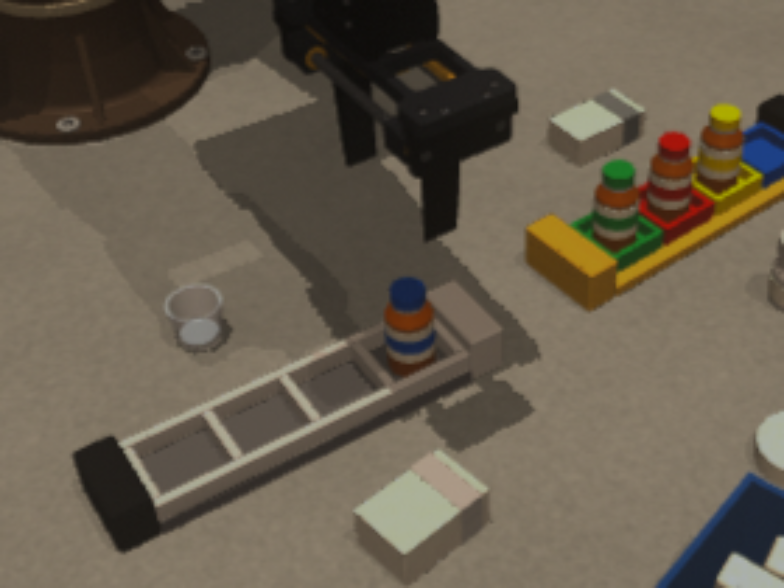

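Blue is upright at the white end. Now yellow.

```bash
python3 -m pendant '[0.06,-0.011,0,0,-1, 0.12,-0.01,0,0,-1, 0.12,-0.01,0,0,-1, 0.12,-0.01,0,0,-1, 0.12,-0.01,0,0,-1, 0.12,-0.01,0,0,-1, 0.12,-0.01,0,0,-1, 0.048,0,0,-0.02,-1, 0,0,0,0,-1, 0,0,0,0,-1]'
python3 go.py 604.3 206.6 38.5 1.336
python3 - <<'E'
from h import *
im=env.read_camera("wrist");cv2.imwrite("pics/w2.png",im[:,:,::-1])
print(wproj([[604.3,206.6,91],[590.3,148.2,91]]).round(1))
E
```

```text
t: 14.8
eef_pos: [604.0, 205.3, 136.1]
tcp_rot: [-3.141, 0.001, 1.333]
ft_force: [0.7, 0.6, -0.1]
opening: 0.997
shift [0.0036 0.0003 0.2441] mm [ 1.4  0.1 97.6] turn -0.001 F [ 0.7  0.6 -0.1] t 14.8
[[277.7 214.3]
 [277.9 275.6]]
```

View pics/w2.png

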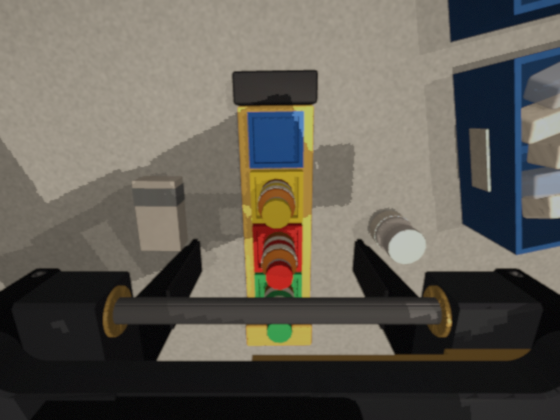

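```bash
python3 -m pendant '[0.006,0,0.05,0,-1, 0,0,0.06,0,-1, 0,0,0.06,0,-1, 0,0,0.05,0,-1, 0,0,0.024,0,-1, 0,0,0,0,-1, 0,0,0,0,-1]'
python3 go.py 604.3 206.6 38.5 1.336
python3 -m pendant '[0,0,0,0,1, 0,0,0,0,1, 0,0,0,0,1, 0,0,0,0,1, 0,0,0,0,1, 0,0,0,0,1, 0,0,0,0,1, 0,0,0,0,1, 0,0,0,0,1, 0,0,0,0,1]'
```

```text
t: 15.72
eef_pos: [605.3, 208.7, 39.8]
tcp_rot: [3.141, -0.001, 1.334]
ft_force: [-0.7, 0.2, -0.7]
opening: 1.001
shift [-0.0057 -0.0012  0.0033] mm [-2.3 -0.5  1.3] turn -0.0007 F [-0.7  0.2 -0.7] t 15.725
t: 16.98
eef_pos: [604.8, 208.9, 39.0]
tcp_rot: [-3.142, -0.0, 1.334]
ft_force: [-1.6, 0.5, 0.1]
opening: 0.265
```

```bash
python3 -m pendant '[0,0,-0.03,0,1, 0,0,-0.05,0,1, 0,0,-0.06,0,1, 0,0,-0.06,0,1, 0,0,-0.04,0,1, 0,0,-0.015,0,1, 0,0,0,0,1]'
python3 go.py 515.7 -175.3 140 1.271
```

```text
t: 17.85
eef_pos: [604.8, 208.8, 140.9]
tcp_rot: [3.142, -0.0, 1.334]
ft_force: [-0.7, 0.2, -0.4]
opening: 0.267
shift [-0.9858  0.0086  0.0022] mm [-394.3    3.5    0.9] turn 0.0201 F [-0.7  0.2 -0.4] t 17.85
```

```bash
python3 -m pendant '[-0.06,0.008,0,0,1, -0.12,0,0,0,1, -0.12,0,0,0,1, -0.12,0,0,0,1, -0.12,0,0,0,1, -0.12,0,0,0,1, -0.12,0,0,0,1, -0.12,0,0,0,1, -0.06,0,0,0,1, -0.025,0,0,0.02,1]'
python3 -m pendant '[0,0,0,0,1, 0,0,0,0,1]'
python3 go.py 515.7 -175.3 34.5 1.271
python3 - <<'E'
from h import *
im=env.read_camera("scene")[:,:,::-1];cv2.imwrite("pics/p3s.png",cv2.resize(im[120:330,100:380],None,fx=2.8,fy=2.8))
print(env.landmark_of("vial_yellow","scene")[:2])
E
```

```text
t: 19.1
eef_pos: [514.2, -177.0, 140.2]
tcp_rot: [-3.14, -0.0, 1.268]
ft_force: [0.6, 0.7, -0.7]
opening: 0.26
t: 19.35
eef_pos: [515.2, -174.8, 140.6]
tcp_rot: [-3.141, -0.0, 1.273]
ft_force: [0.7, -0.1, -0.3]
opening: 0.261
shift [-0.001   0.0017  0.2652] mm [ -0.4   0.7 106.1] turn 0.0005 F [ 0.7 -0.1 -0.3] t 19.35
[{'xyz': [515.3, -173.9, 117.5], 'confidence': 0.73}]
```

```bash
python3 -m pendant '[0,0,0.04,0,1, 0,0,0.06,0,1, 0,0,0.06,0,1, 0,0,0.06,0,1, 0,0,0.03,0,1, 0,0,0.011,0,1, 0,0,0,0,1, 0,0,0,0,1]'
python3 -m pendant '[0,0,0.003,0,1, 0,0,0,0,1, 0,0,0,0,1]'
python3 go.py 515.7 -175.3 34.5 1.271
```

```text
t: 20.45
eef_pos: [516.0, -175.0, 37.1]
tcp_rot: [3.14, 0.0, 1.271]
ft_force: [0.4, 0.9, -0.7]
opening: 0.261
t: 20.82
eef_pos: [515.7, -174.9, 35.4]
tcp_rot: [3.141, -0.0, 1.271]
ft_force: [0.3, -0.0, -0.2]
opening: 0.268
shift [-0.0009  0.0004  0.0024] mm [-0.3  0.1  0.9] turn 0.0001 F [ 0.3 -0.  -0.2] t 20.825
```

View pics/p3s.png

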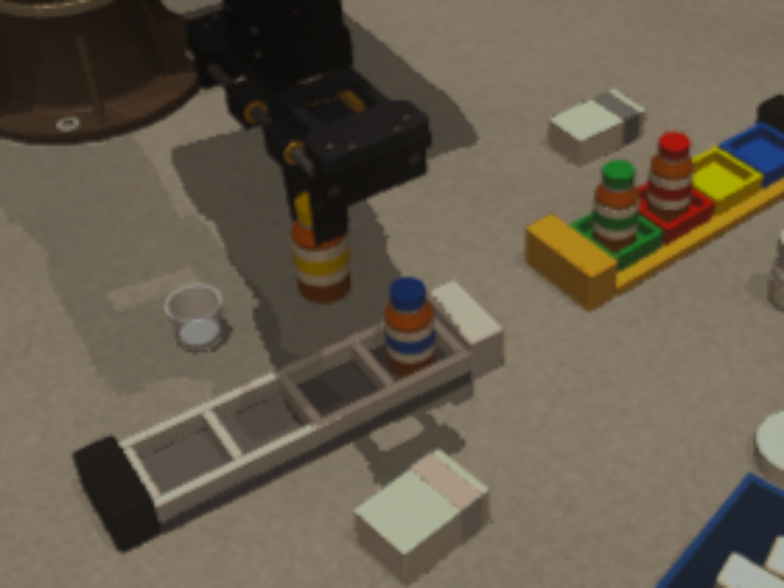

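Yellow was held upright above its pocket. Now I lower it the last millimetre, release and retreat.

```bash
python3 -m pendant '[0,0,0.003,0,1, 0,0,0,0,1, 0,0,0,0,1]'
python3 -m pendant '[0,0,0,0,-0.2, 0,0,0,0,-0.5, 0,0,0,0,-1, 0,0,0,0,-1, 0,0,0,0,-1, 0,0,-0.03,0,-1, 0,0,-0.06,0,-1, 0,0,-0.06,0,-1, 0,0,-0.06,0,-1, 0,0,-0.05,0,-1]'
python3 go.py 590.8 149.5 137 1.336
python3 - <<'E'
from h import *
im=env.read_camera("scene")[:,:,::-1];cv2.imwrite("pics/p4s.png",cv2.resize(im[120:330,100:380],None,fx=2.8,fy=2.8))
for n in("blue","yellow","red","green"):print(env.landmark_of("vial_"+n,"scene")[:1])
E
```

```text
t: 21.2
eef_pos: [515.6, -174.9, 34.1]
tcp_rot: [3.142, -0.0, 1.271]
ft_force: [0.1, -0.1, -0.9]
opening: 0.264
t: 22.45
eef_pos: [515.7, -174.9, 140.0]
tcp_rot: [3.14, 0.0, 1.271]
ft_force: [0.6, -0.3, 0.8]
opening: 0.999
shift [ 0.8304 -0.0599  0.0072] mm [332.1 -24.    2.9] turn -0.0206 F [ 0.6 -0.3  0.8] t 22.45
[{'xyz': [620.2, 265.6, 16.8], 'confidence': 0.74}]
[{'xyz': [514.9, -177.9, 12.7], 'confidence': 0.59}]
[{'xyz': [586.2, 151.6, 19.8], 'confidence': 0.96}]
[{'xyz': [576.4, 86.3, 15.7], 'confidence': 0.89}]
```

View pics/p4s.png

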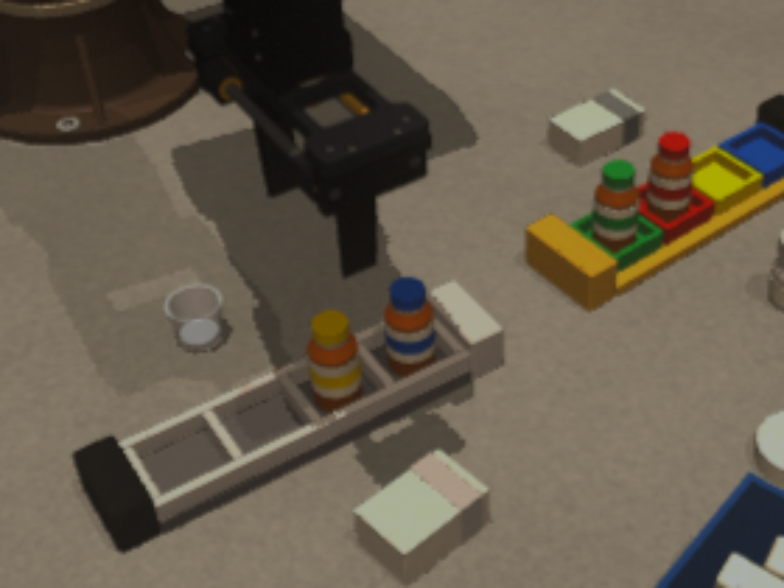

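Both placed vials stand upright. The blue landmark reading at (620,266) is a false hit, because the picture shows that cradle empty. Now red.

```bash
python3 -m pendant '[0.06,-0.01,0,0,-1, 0.12,-0.01,0,0,-1, 0.12,-0.01,0,0,-1, 0.12,-0.01,0,0,-1, 0.12,-0.01,0,0,-1, 0.12,-0.01,0,0,-1, 0.12,0,0,0,-1, 0.05,0,0,-0.02,-1, 0,0,0,0,-1, 0,0,0,0,-1]'
python3 go.py 590.8 149.5 38.7 1.336
python3 - <<'E'
from h import *
im=env.read_camera("wrist");cv2.imwrite("pics/w3.png",im[:,:,::-1])
print(wproj([[590.8,149.5,91],[576.3,89.9,91]]).round(1))
E
```

```text
t: 23.95
eef_pos: [590.2, 148.2, 137.8]
tcp_rot: [-3.141, 0.0, 1.333]
ft_force: [-0.5, -0.1, 0.6]
opening: 0.999
shift [0.0035 0.0008 0.2476] mm [ 1.4  0.3 99.1] turn -0.0009 F [-0.5 -0.1  0.6] t 23.95
[[278.1 213.7]
 [278.  276. ]]
```

View pics/w3.png

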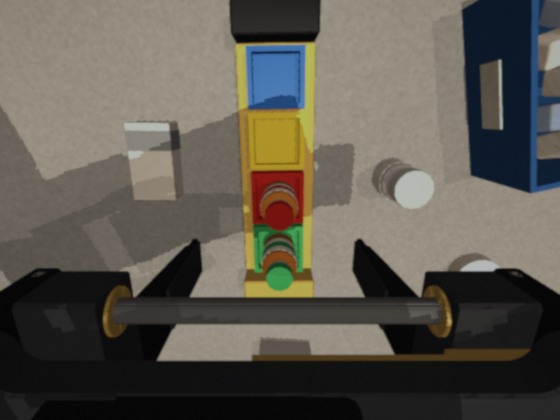

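Red cap at (279,213), matching the prediction at (278,214). Descend and grip.

```bash
python3 -m pendant '[0.004,0.001,0.05,0,-1, 0,0,0.06,0,-1, 0,0,0.06,0,-1, 0,0,0.05,0,-1, 0,0,0.026,0,-1, 0,0,0,0,-1, 0,0,0,0,-1]'
python3 go.py 590.8 149.5 38.7 1.336
python3 -m pendant '[0,0,0,0,1, 0,0,0,0,1, 0,0,0,0,1, 0,0,0,0,1, 0,0,0,0,1, 0,0,0,0,1, 0,0,0,0,1, 0,0,0,0,1, 0,0,0,0,1, 0,0,0,0,1]'
python3 -m pendant '[0,0,-0.03,0,1, 0,0,-0.05,0,1, 0,0,-0.06,0,1, 0,0,-0.06,0,1, 0,0,-0.04,0,1, 0,0,-0.015,0,1, 0,0,0,0,1]'
python3 go.py 497.9 -232.6 140 1.271
```

```text
t: 24.88
eef_pos: [591.8, 150.7, 40.5]
tcp_rot: [3.141, -0.0, 1.334]
ft_force: [-0.1, 0.4, -0.8]
opening: 0.998
shift [-0.0034 -0.0017  0.0045] mm [-1.4 -0.7  1.8] turn -0.0007 F [-0.1  0.4 -0.8] t 24.875
t: 26.12
eef_pos: [591.4, 150.9, 39.7]
tcp_rot: [3.142, -0.0, 1.334]
ft_force: [0.1, -0.1, -0.7]
opening: 0.263
t: 27.0
eef_pos: [591.3, 150.8, 141.7]
tcp_rot: [3.142, -0.0, 1.334]
ft_force: [-0.5, -0.2, -0.6]
opening: 0.266
shift [-0.9866 -0.0022  0.0042] mm [-394.6   -0.9    1.7] turn 0.0201 F [-0.5 -0.2 -0.6] t 27.0
```

```bash
python3 -m pendant '[-0.06,-0.002,0,0,1, -0.12,0,0,0,1, -0.12,0,0,0,1, -0.12,0,0,0,1, -0.12,0,0,0,1, -0.12,0,0,0,1, -0.12,0,0,0,1, -0.12,0,0,0,1, -0.06,0,0,0,1, -0.027,0,0,0.02,1]'
python3 -m pendant '[0,0,0,0,1, 0,0,0,0,1]'
python3 go.py 497.9 -232.6 35.5 1.271
python3 - <<'E'
from h import *
im=env.read_camera("scene")[:,:,::-1];cv2.imwrite("pics/p5s.png",cv2.resize(im[120:330,100:380],None,fx=2.8,fy=2.8))
print(env.landmark_of("vial_red","scene")[:2])
E
```

```text
t: 28.25
eef_pos: [496.4, -234.7, 140.9]
tcp_rot: [-3.14, -0.0, 1.268]
ft_force: [0.5, 0.2, -0.9]
opening: 0.267
t: 28.5
eef_pos: [497.6, -232.6, 141.4]
tcp_rot: [-3.141, -0.0, 1.272]
ft_force: [0.5, -0.5, -1.0]
opening: 0.264
shift [0.     0.0009 0.2647] mm [  0.    0.4 105.9] turn 0.0005 F [ 0.5 -0.5 -1. ] t 28.5
[{'xyz': [492.0, -233.9, 120.4], 'confidence': 0.91}]
```

View pics/p5s.png

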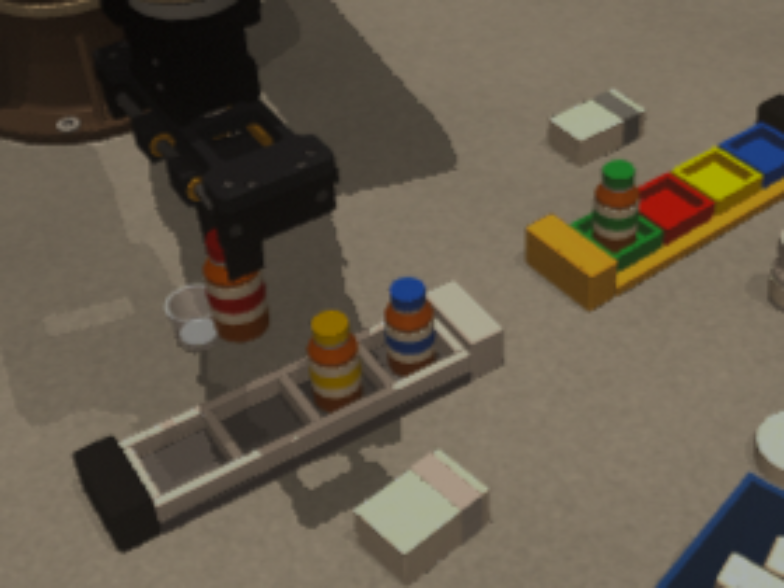

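```bash
python3 -m pendant '[0,0,0.04,0,1, 0,0,0.06,0,1, 0,0,0.06,0,1, 0,0,0.06,0,1, 0,0,0.03,0,1, 0,0,0.011,0,1, 0,0,0,0,1, 0,0,0,0,1]'
python3 -m pendant '[0,0,0.003,0,1, 0,0,0.002,0,1, 0,0,0,0,1, 0,0,0,0,1]'
python3 go.py 497.9 -232.6 35 1.271
```

```text
t: 29.6
eef_pos: [498.4, -232.9, 38.0]
tcp_rot: [3.14, 0.0, 1.271]
ft_force: [0.0, -0.7, -0.4]
opening: 0.266
t: 30.1
eef_pos: [498.1, -232.8, 35.3]
tcp_rot: [3.141, -0.0, 1.271]
ft_force: [-1.2, 0.3, -1.4]
opening: 0.266
shift [ 0.0003 -0.0005  0.0009] mm [ 0.1 -0.2  0.3] turn 0.0001 F [-1.2  0.3 -1.4] t 30.1
```

```bash
python3 -m pendant '[0,0,0.001,0,1, 0,0,0,0,1]'
python3 -m pendant '[0,0,0,0,-0.2, 0,0,0,0,-0.5, 0,0,0,0,-1, 0,0,0,0,-1, 0,0,0,0,-1, 0,0,-0.03,0,-1, 0,0,-0.06,0,-1, 0,0,-0.06,0,-1, 0,0,-0.06,0,-1, 0,0,-0.05,0,-1]'
python3 go.py 576.3 89.9 137 1.336
python3 - <<'E'
from h import *
im=env.read_camera("scene")[:,:,::-1];cv2.imwrite("pics/p6s.png",cv2.resize(im[120:330,100:380],None,fx=2.8,fy=2.8))
for n in("blue","yellow","red","green"):print(env.landmark_of("vial_"+n,"scene")[:1])
E
```

```text
t: 30.35
eef_pos: [498.0, -232.7, 34.9]
tcp_rot: [-3.142, -0.0, 1.271]
ft_force: [0.1, -0.2, -0.5]
opening: 0.26
t: 31.6
eef_pos: [498.2, -232.8, 140.8]
tcp_rot: [3.14, 0.0, 1.271]
ft_force: [0.5, 0.5, -0.7]
opening: 0.999
shift [ 0.8284 -0.0513  0.0092] mm [331.4 -20.5   3.7] turn -0.0206 F [ 0.5  0.5 -0.7] t 31.6
[{'xyz': [534.3, -114.0, 11.9], 'confidence': 0.88}]
[{'xyz': [590.0, 144.3, 11.3], 'confidence': 0.6}]
[{'xyz': [495.9, -236.3, 13.4], 'confidence': 0.65}]
[{'xyz': [574.0, 88.5, 13.5], 'confidence': 0.6}]
```

View pics/p6s.png

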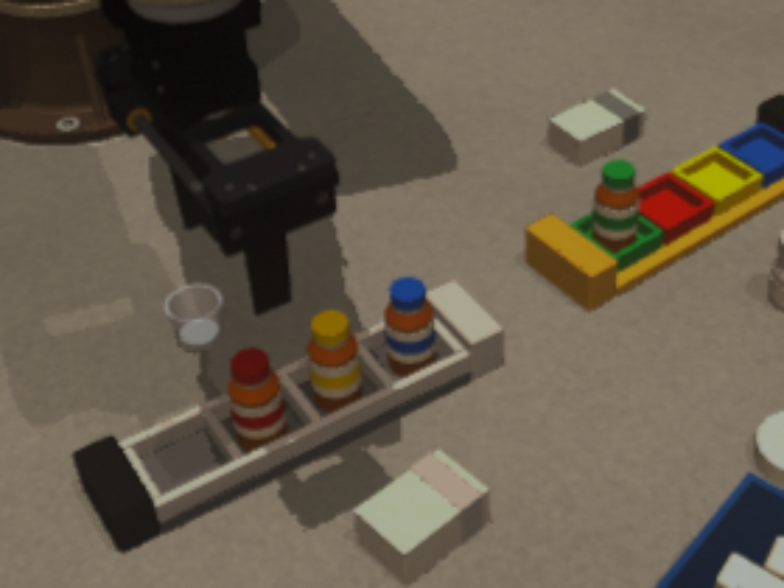

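Three vials are standing in order. Now green.

```bash
python3 -m pendant '[0.06,-0.011,0,0,-1, 0.12,-0.01,0,0,-1, 0.12,-0.01,0,0,-1, 0.12,-0.01,0,0,-1, 0.12,-0.01,0,0,-1, 0.12,0,0,0,-1, 0.12,0,0,0,-1, 0.05,0,0,-0.02,-1, 0,0,0,0,-1, 0,0,0,0,-1]'
python3 go.py 576.3 89.9 38.7 1.336
python3 - <<'E'
from h import *
im=env.read_camera("wrist");cv2.imwrite("pics/w4.png",im[:,:,::-1])
print(wproj([[576.3,89.9,91]]).round(1))
E
```

```text
t: 33.1
eef_pos: [576.1, 89.4, 138.6]
tcp_rot: [-3.141, 0.0, 1.333]
ft_force: [-0.8, -0.3, -0.2]
opening: 0.999
shift [0.0014 0.0004 0.2497] mm [ 0.6  0.2 99.9] turn -0.0009 F [-0.8 -0.3 -0.2] t 33.1
[[277.9 214.3]]
```

View pics/w4.png

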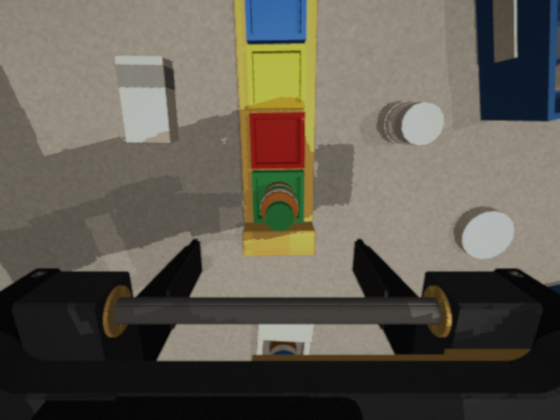

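Green cap at (279,214), exactly as predicted.

```bash
python3 -m pendant '[0.001,0,0.05,0,-1, 0,0,0.06,0,-1, 0,0,0.06,0,-1, 0,0,0.05,0,-1, 0,0,0.03,0,-1, 0,0,0,0,-1, 0,0,0,0,-1]'
python3 -m pendant '[0,0,0,0,1, 0,0,0,0,1, 0,0,0,0,1, 0,0,0,0,1, 0,0,0,0,1, 0,0,0,0,1, 0,0,0,0,1, 0,0,0,0,1, 0,0,0,0,1, 0,0,0,0,1]'
python3 -m pendant '[0,0,-0.03,0,1, 0,0,-0.05,0,1, 0,0,-0.06,0,1, 0,0,-0.06,0,1, 0,0,-0.04,0,1, 0,0,-0.015,0,1, 0,0,0,0,1]'
python3 go.py 480.2 -289.9 140 1.271
```

```text
t: 34.02
eef_pos: [577.0, 90.7, 39.6]
tcp_rot: [3.141, -0.0, 1.334]
ft_force: [0.3, -0.1, -0.1]
opening: 1.001
t: 35.28
eef_pos: [577.1, 90.9, 39.2]
tcp_rot: [3.14, -0.0, 1.334]
ft_force: [3.2, -1.2, 3.1]
opening: 0.266
t: 36.15
eef_pos: [576.4, 90.9, 140.8]
tcp_rot: [-3.141, 0.0, 1.334]
ft_force: [-0.3, -0.3, -0.9]
opening: 0.264
shift [-0.9818 -0.0106  0.002 ] mm [-392.7   -4.2    0.8] turn 0.0201 F [-0.3 -0.3 -0.9] t 36.15
```

```bash
python3 -m pendant '[-0.06,-0.011,0,0,1, -0.12,0,0,0,1, -0.12,0,0,0,1, -0.12,0,0,0,1, -0.12,0,0,0,1, -0.12,0,0,0,1, -0.12,0,0,0,1, -0.12,0,0,0,1, -0.06,0,0,0,1, -0.022,0,0,0.02,1]'
python3 -m pendant '[0,0,0,0,1, 0,0,0,0,1]'
python3 go.py 480.2 -289.9 35 1.271
python3 - <<'E'
from h import *
im=env.read_camera("scene")[:,:,::-1];cv2.imwrite("pics/p7s.png",cv2.resize(im[120:330,100:380],None,fx=2.8,fy=2.8))
print(env.landmark_of("vial_green","scene")[:2])
E
```

```text
t: 37.4
eef_pos: [479.3, -291.2, 139.8]
tcp_rot: [-3.14, -0.001, 1.268]
ft_force: [0.5, 0.0, -1.1]
opening: 0.264
t: 37.65
eef_pos: [480.1, -289.4, 140.4]
tcp_rot: [-3.141, -0.001, 1.273]
ft_force: [0.4, 0.4, -1.2]
opening: 0.265
shift [-0.0014  0.0008  0.2635] mm [ -0.5   0.3 105.4] turn 0.0006 F [ 0.4  0.4 -1.2] t 37.65
[{'xyz': [475.8, -295.4, 112.7], 'confidence': 0.6}, {'xyz': [496.1, -234.1, 11.7], 'confidence': 0.21}]
```

View pics/p7s.png

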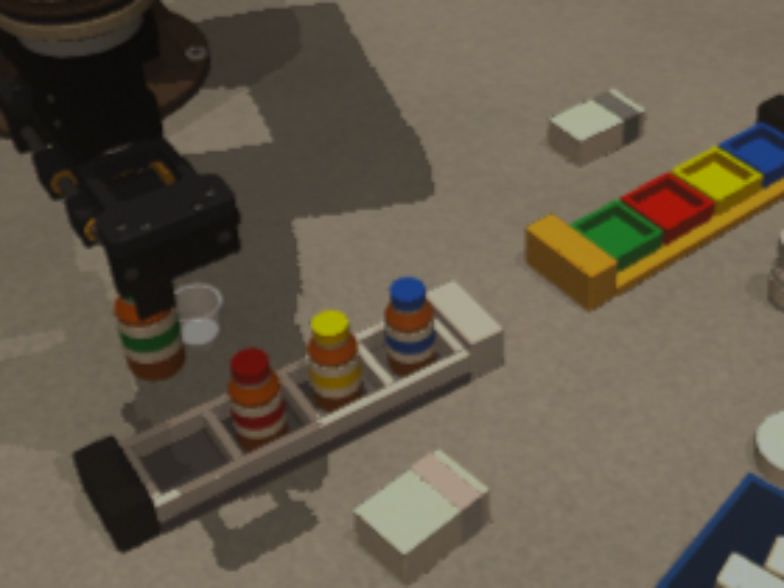

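```bash
python3 -m pendant '[0,0,0.04,0,1, 0,0,0.06,0,1, 0,0,0.06,0,1, 0,0,0.06,0,1, 0,0,0.025,0,1, 0,0,0,0,1, 0,0,0,0,1]'
python3 -m pendant '[0,0,0.007,0,1, 0,0,0.004,0,1, 0,0,0,0,1, 0,0,0,0,1]'
python3 go.py 480.2 -289.9 35 1.271
```

```text
t: 38.62
eef_pos: [480.6, -290.1, 43.5]
tcp_rot: [3.141, 0.0, 1.272]
ft_force: [0.7, 0.3, -1.3]
opening: 0.264
t: 39.12
eef_pos: [480.3, -289.9, 38.6]
tcp_rot: [3.142, -0.0, 1.271]
ft_force: [-0.6, 0.4, -2.0]
opening: 0.266
shift [ 0.     -0.0002  0.0089] mm [ 0.  -0.1  3.6] turn 0.0001 F [-0.6  0.4 -2. ] t 39.125
```

```bash
python3 -m pendant '[0,0,0.005,0,1, 0,0,0.003,0,1, 0,0,0,0,1, 0,0,0,0,1]'
python3 -m pendant '[0,0,0.001,0,1, 0,0,0,0,1]'
python3 -m pendant '[0,0,0,0,-0.2, 0,0,0,0,-0.5, 0,0,0,0,-1, 0,0,0,0,-1, 0,0,0,0,-1, 0,0,-0.03,0,-1, 0,0,-0.06,0,-1, 0,0,-0.06,0,-1, 0,0,-0.06,0,-1, 0,0,-0.06,0,-1]'
python3 -m pendant '[0.1,0,-0.05,0,-1, 0.1,0,-0.05,0,-1, 0.1,0,-0.05,0,-1, 0.1,0,-0.05,0,-1, 0.1,0,-0.05,0,-1, 0.1,0,0,0,-1, 0,0,0,0,-1, 0,0,0,0,-1, 0,0,0,0,-1, 0,0,0,0,-1]'
python3 - <<'E'
from h import *
o=np.array([506.8,-203.5]);a=.302
im=env.read_camera("scene")[:,:,::-1];cv2.imwrite("pics/p8s.png",cv2.resize(im[120:330,100:380],None,fx=2.8,fy=2.8))
t=env.read_camera("top")[:,:,::-1];cv2.imwrite("pics/p8t.png",cv2.resize(t[180:290,290:480],None,fx=4,fy=4))
for c in("scene","top"):
  for n in("blue","yellow","red","green"):
    r=env.landmark_of("vial_"+n,c)[:1]
    for q in r:
        p=np.array(q["xyz"]);d=p[:2]-o;print(c,n,p,q["confidence"],"rack x,y",round(d@[np.cos(a),-np.sin(a)],1),round(d@[np.sin(a),np.cos(a)],1))
E
```

```text
t: 39.62
eef_pos: [480.2, -289.9, 35.3]
tcp_rot: [3.142, -0.0, 1.271]
ft_force: [-0.4, -1.0, -0.2]
opening: 0.263
t: 39.88
eef_pos: [480.2, -289.9, 34.9]
tcp_rot: [3.142, -0.0, 1.271]
ft_force: [0.2, 0.3, -0.9]
opening: 0.262
t: 41.12
eef_pos: [480.2, -289.9, 144.6]
tcp_rot: [3.141, 0.0, 1.271]
ft_force: [0.4, 0.4, 0.5]
opening: 1.002
t: 42.38
eef_pos: [550.8, -61.4, 242.9]
tcp_rot: [-3.141, -0.0, 1.27]
ft_force: [-0.0, -1.1, -0.1]
opening: 1.002
scene blue [ 534.2 -115.5   12.6] 0.64 rack x,y -0.0 92.2
scene yellow [ 514.5 -176.9   12.9] 0.58 rack x,y -0.6 27.7
scene red [ 495.5 -234.7   14.2] 0.76 rack x,y -1.5 -33.1
top yellow [617.6 265.5   9.8] 0.61 rack x,y -33.7 480.7
top green [ 482.3 -288.8   14. ] 0.8 rack x,y 2.0 -88.7
```

View pics/p8s.png

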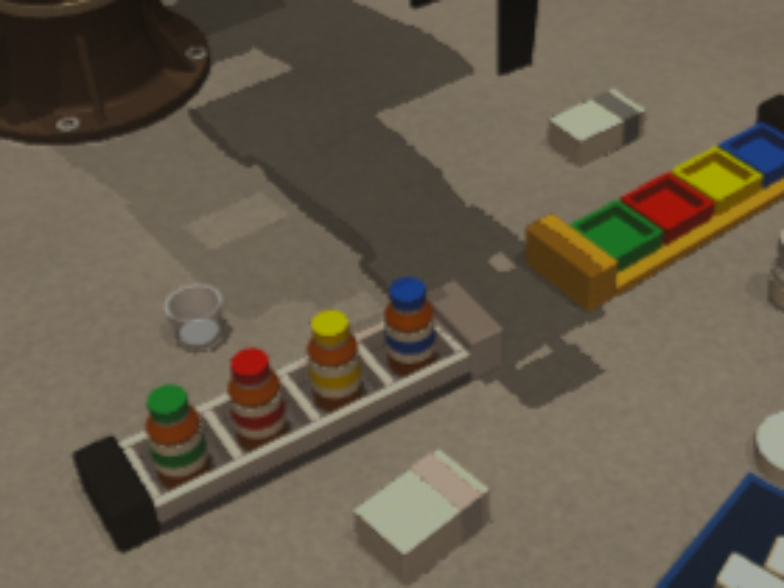

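View pics/p8t.png

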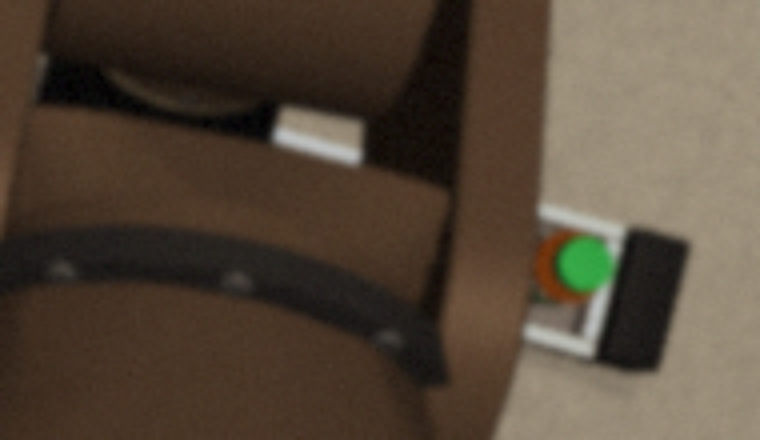

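All four stand upright in order: green next to the black block, then red, yellow, and blue at the white end. The arm is clear, so I'm handing in.

```bash
python3 -c "
from cell import env
print(env.job_done())"
```

```text
the job is handed in; nothing more can be done
None
```

I moved all four vials from the tray to the rack in reverse order and handed the job in at about 42.5 s of the 104 s allowed. Counted from the rack's black end they stand green, red, yellow, blue. On the tray, counted from its black end, they were blue, yellow, red, green.

**Last checks:** The scene picture showed all four upright in separate pockets, with the gripper open and clear. The position readings put them within about 2 mm of the row's centre line, with their undersides at about 12.6–14.2 mm against a pocket floor at 12 mm. The largest force I read was 16.5 N, when blue touched down.

**Checks that failed or disagreed:**
- **Grip height:** the gripper closed to about 25 mm rather than the 36 mm body width, so it seems to have held the caps or necks. The fingers also looked shorter in the pictures than the stated tool point. No vial slipped.
- **Top camera:** the arm hid most of the rack in the last picture, so only green was confirmed from above. Green was also missing from the scene camera's final position readings, so its figures come from the top camera alone.
- **False detections:** the network once reported blue and twice reported yellow back on the tray. The pictures showed those cradles empty, so I ignored the reports.

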